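# Hang the desk caddy on the rail and tug-test it

## Task

Hang the green pen caddy by its hook on the upper bar of the rail stand, between the two black collars. Before you let go, tug it straight down gently, with about 8 to 10 N for a second, to make sure it holds, never loading the rail with more than 16 N; then leave it hanging upright and still. Leave everything else on the desk where it is.

Things in the scene. Friction and masses are not known exactly. Their poses are not given: they have to be found in the camera images.
- caddy: Green metal pen caddy to hang: open-topped, empty, 180 to 350 g. Box 56 mm deep (x), 50 wide (y), 90 high, walls 3. Origin: centre of the underside; z up; +x is its back, which carries a steel hook (see hook). Good grasp: from above across the 50 mm width, on the middle of the box, TCP at z = 78 mm, closing with about 50 N; this keeps the hook clear of the gripper.
- hook (a point): Seat of the green caddy's hook, at (39.5, 0, 109) mm in its frame: middle of the underside of the hook's ceiling. The hook is a 30 mm wide, 3 mm thick strip up the back, then back and down: open downwards, inside x = 31 to 48 mm, top at z = 112, lip down to z = 78 with its last 10 mm flared out to x = 55 mm. Hung right, this point rests on top of the upper bar.
- stand: Rail stand, fixed: white base plate 140 x 320 x 12 mm (x -20 to 120), two white posts 16 mm thick (x = 35, y = +-140; tops 235 mm above desk), wooden blocks clamped on them, and two level steel bars, 12 mm diameter, along y, one 70 mm below the other, both straight above x = 0. Origin: on the desk below the upper bar's middle. -x is its front; the caddy hangs there, its back (+x) to the bars.
- bay (a point): Point on the desk (z = 0) straight below the bay's middle, at the stand's origin. The bay is the upper bar between two black collars (22 mm diameter, inner faces at y = +-35 mm). The upper bar's axis is 165 to 215 mm above the desk; not reported: see or feel for it. Both bars give on springs, 1 mm down per 3 N, to a stop at 10 mm. The hung caddy leans slightly on the lower bar.
- caddy_blue: A blue caddy of just the same shape as the green one, standing on the desk; leave it. Origin: centre of its underside.
- mug: A white mug, 72 mm across, 90 mm high, handle to its +y; leave it. Origin: centre of its underside.
- tape: A yellow roll of tape lying flat, 64 mm across, 22 mm high; leave it. Origin: centre of its underside.
- beast: A small wooden toy animal, 36 x 85 x 93 mm (x, y, z); leave it. Origin: on the desk below its trunk's middle.
- glue: A white glue bottle with a red cap, 44 mm across, 110 mm high; leave it. Origin: centre of its underside.
Things that resemble listed ones, but are neither listed nor needed, are in the scene too. Leave any red or yellow look-alike of the caddy alone.

How it is judged:
By the outcome, as a careful person would: the job done as asked, in the order asked, and still so for the second after the job is handed in, with the robot touching nothing.
It also fails if it takes over 61 s, if anything falls off the work surface, if the arm or the gripper's body presses on something with over 40 N, if the wrist force passes 120 N, or if a joint passes its speed limit or range.

## Robot

A 6-joint arm with a two-finger parallel gripper is mounted at the origin on the work surface. World frame = base frame: x ahead of the robot, y to its left, z up, the work surface at z = 0. Lengths are in m, angles in rad, forces in N, time in s.
With the tool pointing down it reaches from about 0.325 to 0.9 m from the base axis. Payload 6.1 kg.
Tool frame: the origin (TCP) lies between the finger pads, 19 mm behind the fingertips; this is the grasp point; z points along the fingers, y is the line along which they close (so a half turn about z gives the same grasp; the last joint's range is limited). The gripper opens to 85 mm and grips with 20 to 120 N. Pads are 22 mm wide; open, the fingers measure 114 mm over their backs; the gripper's body (76 mm by 85 mm) begins 54 mm behind the grasp point. The pads swing forward as they close: fully open they stand 13 mm farther back than shut.
Start: joints at [-1.43, 0.22, 1.526, -0, 1.395, -0.126], TCP at [0.165, -0.603, 0.25] pointing down, gripper open.
Joint ranges: [-2.98, 2.98], [-0.91, 2.08], [0.09, 2.57], [-1.24, 4.39], [0.2, 2.65], [-2.68, 2.68]. Speed limits (rad/s): [2.57, 2.57, 3.01, 3.14, 3.14, 3.14].

## Interface

Orientations are given as [roll, pitch, yaw] about the fixed x, y, z axes, in that order (R = Rz(yaw) Ry(pitch) Rx(roll)).
In Python, from plant import movep, move_l, set_joints, gripper_to, hold, inverse_kinematics, observe, get_image, get_calibration, Unreachable, job_done gives the robot as it stands. Calls block until the motion is done:
- movep(position, orientation): joint-space move of the TCP to a pose.
- move_l(position, feed=0.15, rotation=None, max_force=None): straight line of the TCP; rotation=None keeps the orientation; feed is the mean speed in m/s. With max_force (N) it stops when the force on the tool has changed by that much, and returns True; else False.
- set_joints(angles): joint-space move.
- gripper_to(opening, f_grip=None): finger opening in m; f_grip is the grip in N (None keeps the last); returns when the fingers have stopped.
- hold(seconds).
- inverse_kinematics(position, orientation): joint angles nearest the present ones, or None.
- observe(): the state.
- get_image(name): name is "side" or "top" or "wrist"; returns (picture, depth): 384x512x3 uint8, red, green, blue; 384x512 float32, m along the optical axis (not along the pixel's ray), 0 where there is no reading.
- get_calibration(name): a dict with "intrinsics" (3x3 intrinsics, pixels), "world_from_camera" (4x4, takes a point from camera to world coordinates). Camera axes: x right, y down, z forward; pixel columns grow to the right and rows downward; lengths in m; the calibration is good to about 2 mm. A picture is of the moment at which its call begins: read the wrist's pose just before it. get_calibration takes no time and is no camera call; for the wrist camera it gives the pose at the moment of the call.
A pose or a line that the arm cannot do raises Unreachable and nothing moves.
- job_done(): hands the job in; it is judged then, once.
The state is a dict: "time_s": time; "q": joint angles; "joint_velocities": joint speeds; "joint_torque": joint torques, N m; "eef_pos": TCP position; "tcp_rot": TCP orientation; "ft_force": force on the tool from outside, world axes, zero at the start; "torque": the same for the moment, N m; "opening": finger opening in m; "grasp_force": force on a finger pad.
Only numpy, scipy, OpenCV 4.12 (cv2) and the standard library are available. Lean on these libraries where they do the work, as an engineer would, in place of code of your own. Each camera call takes 0.05 s, during which the arm holds its last target. There are 200 camera calls.

## Working session

There is one attempt and no reset: what is moved stays moved. The work goes in short steps, each a Python script; the robot and the scene stay as the last script left them, time stands still between calls to the robot, and variables do not carry over. Pictures are saved under pics/ and viewed, at most 10 in all, crops included, and the job is handed in when it is done.

```bash
ls; mkdir -p pics; cat > h.py <<'E'
import numpy as np, cv2
from plant import *
def grab(n):
    c=get_calibration(n); im,d=get_image(n); return im,d,np.array(c["intrinsics"]),np.array(c["world_from_camera"])
def pts(d,K,T):
    v,u=np.indices(d.shape); 
    p=np.stack([(u-K[0,2])/K[0,0]*d,(v-K[1,2])/K[1,1]*d,d],-1)
    return p@T[:3,:3].T+T[:3,3]
def save(n,im): cv2.imwrite(f"pics/{n}.png",im[...,::-1])
E
python3 - <<'E'
from h import *
ims=[]
for n in("side","top"):
    im,d,K,T=grab(n); np.savez(f"{n}.npz",im=im,d=d,K=K,T=T); ims.append(im); print(n,K[0,0],T.round(3).tolist())
save("a_side",cv2.resize(ims[0],(800,600),interpolation=cv2.INTER_CUBIC)); save("a_top",cv2.resize(ims[1],(800,600),interpolation=cv2.INTER_CUBIC))
print(observe())
E
```

```text
pics
side 413.64226398058247 [[-0.933, -0.224, 0.28, 0.273], [-0.358, 0.62, -0.698, 0.773], [-0.017, -0.752, -0.659, 0.778], [0.0, 0.0, 0.0, 1.0]]
top 352.030107131442 [[0.005, -0.988, 0.157, 0.433], [-0.999, -0.01, -0.033, 0.023], [0.034, -0.157, -0.987, 0.993], [0.0, 0.0, 0.0, 1.0]]
{'time_s': 0.1, 'q': array([-1.43007058e+00,  2.21147706e-01,  1.52745822e+00,  3.26913892e-06,
        1.39471622e+00, -1.26092516e-01]), 'joint_velocities': array([-0.00013485, -0.00080012, -0.00409627,  0.00022961,  0.00020283,
        0.00051905]), 'joint_torque': array([ 1.81808839e-03, -4.98245931e+01, -3.90547085e+01, -1.82911981e-04,
        5.69504788e-03,  2.31821197e-06]), 'eef_pos': array([ 0.16472113, -0.60238644,  0.24902871]), 'tcp_rot': array([-3.13987730e+00, -2.20690501e-04,  2.66817501e-01]), 'ft_force': array([ 0.63934178,  0.57357193, -0.00622309]), 'torque': array([ 0.00618146, -0.00357506, -0.01167151]), 'grasp_force': 0.0, 'opening': 0.08558178220846661}
```

View pics/a_side.png

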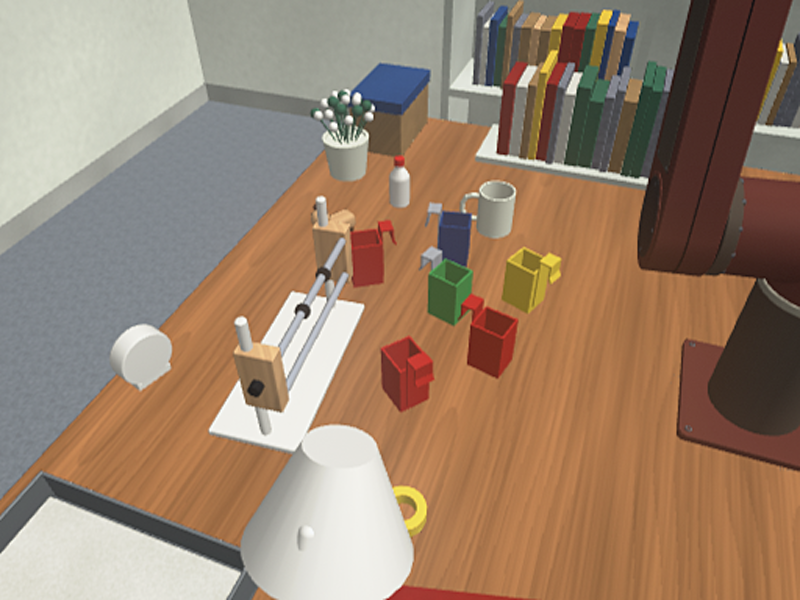

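View pics/a_top.png

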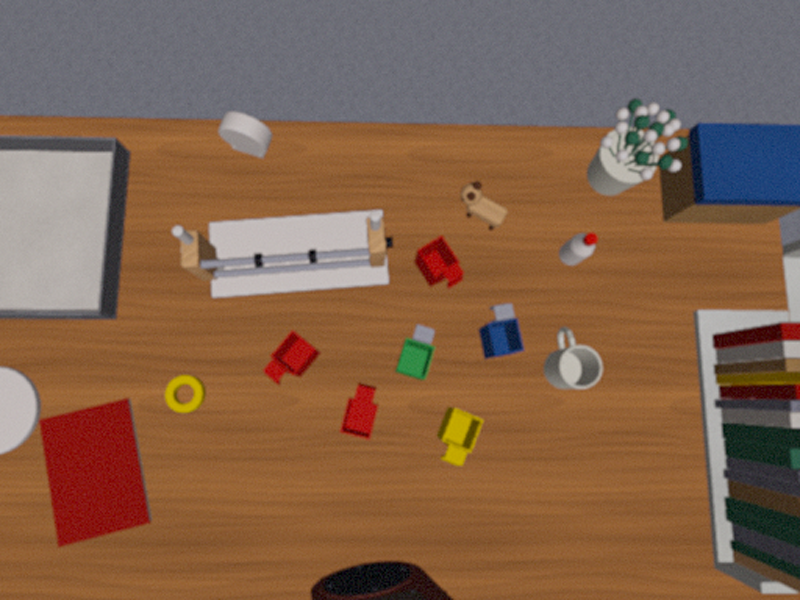

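Side view: green box at about (450,290) with a steel hook at (430,257). Top view: green box (415,357), hook (424,333), and upper bar with collars at (258,260) and (312,256). The caddies are green, blue (500,335), red (437,262), (292,355) and (360,412), and yellow (460,430). Only the one at (415,357) is green, so it's the one meant. I'll measure it and confirm in a crop.

```bash
python3 - <<'E'
from h import *
D={n:np.load(n+".npz") for n in("top","side")}
for n,f in D.items():
    im,d=f["im"],f["d"]; P=pts(d,f["K"],f["T"]); hsv=cv2.cvtColor(im,cv2.COLOR_RGB2HSV)
    H,S,V=[hsv[...,i].astype(int) for i in range(3)]; ok=d>0
    g=(H>45)&(H<85)&(S>100)&(P[...,0]<.7)&(P[...,0]>.3)&(abs(P[...,1])<.3)&ok
    p=P[g]; rim=p[p[:,2]>.082]
    r=cv2.minAreaRect(rim[:,:2].astype(np.float32)); print(n,"green",len(p),"rim",len(rim),r,"z",np.percentile(rim[:,2],[50,95]))
    c=np.array(r[0]); near=np.linalg.norm(P[...,:2]-c,axis=-1)<.07
    hk=near&(S<60)&(P[...,2]>.09)&(P[...,2]<.13)&ok
    hp=P[hk]; print(" hook",len(hp),hp.mean(0).round(4),"dir deg",np.degrees(np.arctan2(*(hp.mean(0)[:2]-c)[::-1])).round(1))
    # neighbours tall >0.05 within 0.13
    for nm,m in(("blue",(H>105)&(H<130)&(S>90)),("red",((H<6)|(H>174))&(S>130)),("yel",(H>22)&(H<33)&(S>150))):
        q=P[m&ok&(P[...,2]>.03)&(P[...,2]<.13)]; q=q[np.linalg.norm(q[:,:2]-c,axis=1)<.2]
        if len(q): dd=np.linalg.norm(q[:,:2]-c,axis=1); i=dd.argsort()[:3]; print("  ",nm,q[i].round(3).tolist())
    # stand bars & collars
    st=ok&(P[...,0]>.5)&(P[...,0]<.75)&(P[...,1]>.0)&(P[...,1]<.4)
    col=st&(V<60)&(P[...,2]>.13)
    k,l,s,ce=cv2.connectedComponentsWithStats(col.astype(np.uint8))
    for i in range(1,k):
        if s[i,4]>8: q=P[l==i]; print(" dark",s[i,4],ce[i].round(1),q.mean(0).round(4),"zmax",q[:,2].max().round(4))
    bar=st&(S<60)&(V>70)&(P[...,2]>.08)&(P[...,2]<.23)
    q=P[bar]; print(" bar z hist",np.histogram(q[:,2],np.arange(.08,.235,.01)))
im=D["top"]["im"]; a=cv2.resize(im[200:290,180:360],(800,400),interpolation=cv2.INTER_CUBIC); save("b",a)
E
```

```text
top green 424 rim 82 ((0.4886532723903656, -0.04215828701853752), (0.047508422285318375, 0.055851325392723083), 73.36907196044922) z [0.08815556 0.09127324]
 hook 113 [ 0.5257 -0.054   0.1105] dir deg -17.7
   blue [[0.509, -0.17, 0.074], [0.517, -0.169, 0.043], [0.509, -0.171, 0.047]]
   red [[0.44, 0.026, 0.08], [0.438, 0.026, 0.087], [0.44, 0.028, 0.083]]
   yel [[0.408, -0.106, 0.072], [0.406, -0.105, 0.079], [0.405, -0.105, 0.062]]
 dark 18 [248.8 154.6] [0.6708 0.0036 0.1409] zmax 0.1436
 dark 23 [199.6 163.6] [0.6367 0.1209 0.1779] zmax 0.1816
 dark 24 [164.8 166. ] [0.6298 0.2023 0.1774] zmax 0.1816
 bar z hist (array([ 16,  74, 412,   4,   4,   3,   2,   1,  63, 466,   3,  17,  18,
        21,  23]), array([0.08, 0.09, 0.1 , 0.11, 0.12, 0.13, 0.14, 0.15, 0.16, 0.17, 0.18,
       0.19, 0.2 , 0.21, 0.22, 0.23]))
side green 853 rim 157 ((0.4885205030441284, -0.03866368159651756), (0.05154583603143692, 0.05659029632806778), 73.51844024658203) z [0.08751851 0.09204669]
 hook 123 [ 0.5248 -0.0481  0.1066] dir deg -14.6
   blue [[0.521, -0.162, 0.092], [0.507, -0.166, 0.093], [0.519, -0.165, 0.09]]
   red [[0.439, 0.03, 0.11], [0.436, 0.03, 0.114], [0.434, 0.029, 0.114]]
   yel [[0.408, -0.101, 0.088], [0.407, -0.101, 0.082], [0.408, -0.101, 0.057]]
 dark 9 [203.6 174.2] [0.6434 0.1301 0.1766] zmax 0.1809
 dark 14 [191.3 196.6] [0.6346 0.2087 0.1777] zmax 0.1812
 dark 69 [163.3 247.8] [0.6407 0.3292 0.1399] zmax 0.1463
 bar z hist (array([  0,  23, 398,   2,   0,   4,   1,   1,  25, 389,  26,  53,  51,
        53,  56]), array([0.08, 0.09, 0.1 , 0.11, 0.12, 0.13, 0.14, 0.15, 0.16, 0.17, 0.18,
       0.19, 0.2 , 0.21, 0.22, 0.23]))
```

View pics/b.png

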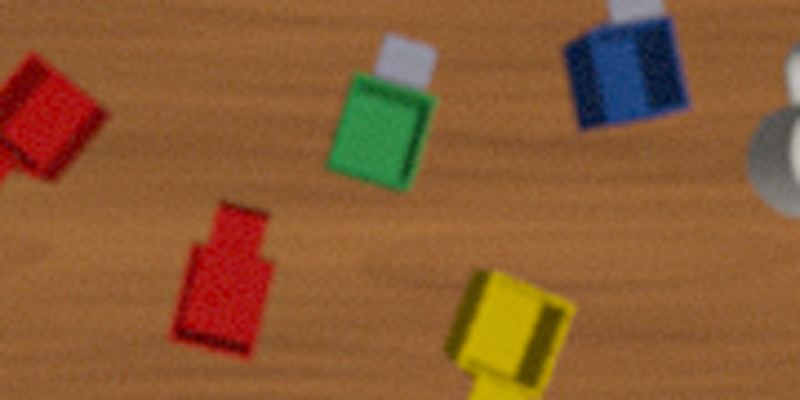

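The crop shows the green caddy upright at (385,130) with its grey hook at (407,62), pointing to +x at a yaw of about -16°. The neighbours are clear. Next I'll fit the bar from the saved data and move above the caddy for a close look.

```bash
python3 - <<'E'
from h import *
for n in("top","side"):
    f=np.load(n+".npz"); im,d=f["im"],f["d"]; P=pts(d,f["K"],f["T"]); hsv=cv2.cvtColor(im,cv2.COLOR_RGB2HSV); S=hsv[...,1]; V=hsv[...,2]
    m=(d>0)&(S<60)&(V>70)&(abs(P[...,0]-.634)<.03)&(P[...,1]>.05)&(P[...,1]<.28)
    cam=f["T"][:3,3]
    for nm,lo,hi in(("up",.155,.19),("low",.085,.12)):
        q=P[m&(P[...,2]>lo)&(P[...,2]<hi)]
        L=cv2.fitLine(q[:,:2].astype(np.float32),cv2.DIST_HUBER,0,.01,.01).ravel(); s=L[:2]*np.sign(L[1])
        yaw=np.arctan2(-s[0],s[1]); c=q.mean(0); axis=np.r_[s,0]; v=cam-c; v-=axis*(v@axis); v/=np.linalg.norm(v)
        # mean of visible half cylinder depth: r*pi/4
        cc=c-v*.006*np.pi/4; print(n,nm,len(q),"yaw",np.degrees(yaw).round(2),"axis pt",cc.round(4),"x at y=.165:",(cc[0]-np.tan(yaw)*(.165-cc[1])).round(4))
movep([.4885,-.0404,.25],[np.pi,0,-.285])
o=observe(); im,d,K,T=grab("wrist"); np.savez("w1.npz",im=im,d=d,K=K,T=T); print(o["time_s"],o["eef_pos"],o["tcp_rot"],o["ft_force"],T.round(3).tolist(),K[0,0])
P=pts(d,K,T); hsv=cv2.cvtColor(im,cv2.COLOR_RGB2HSV); H,S=hsv[...,0],hsv[...,1]
p=P[(H>45)&(H<85)&(S>100)&(d>0)]; r=p[p[:,2]>.084]; print(len(p),len(r),cv2.minAreaRect(r[:,:2].astype(np.float32)))
q=P[(S<60)&(d>0)&(P[...,2]>.1)&(P[...,2]<.12)&(np.linalg.norm(P[...,:2]-[.5257,-.052],axis=-1)<.04)]; print(len(q),cv2.minAreaRect(q[:,:2].astype(np.float32)) if len(q) else 0)
save("c",im)
E
```

```text
top up 472 yaw 5.2 axis pt [0.6346 0.1655 0.1684] x at y=.165: 0.6347
top low 420 yaw 5.28 axis pt [0.6346 0.1661 0.0982] x at y=.165: 0.6347
side up 385 yaw 5.14 axis pt [0.6346 0.1766 0.1706] x at y=.165: 0.6357
side low 387 yaw 5.58 axis pt [0.6349 0.1753 0.1006] x at y=.165: 0.6359
2.4167 [ 0.48860023 -0.04102904  0.25004938] [ 3.14137986e+00 -2.04287680e-04 -2.85726228e-01] [-0.2677024  -0.52735515 -0.31301352] [[-0.282, -0.912, -0.299, 0.565], [-0.959, 0.268, 0.087, -0.063], [0.001, 0.311, -0.95, 0.373], [0.0, 0.0, 0.0, 1.0]] 288.2889819236392
2454 534 ((0.48421791195869446, -0.0595124214887619), (0.08663773536682129, 0.05626237392425537), 73.0113754272461)
862 ((0.5276764035224915, -0.05349809676408768), (0.029359053820371628, 0.02269189991056919), 73.44627380371094)
```

View pics/c.png

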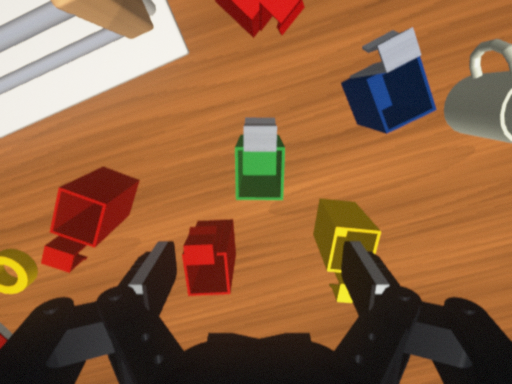

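The wrist view shows the green caddy at (260,165) with its hook at (260,135), square to the gripper. The hook patch measures 23×29 mm, as it should, at yaw -16.7°. I'll grasp, lift and stage in front of the bar.

```bash
python3 - <<'E'
from h import *
o=observe(); print("base",o["ft_force"].round(2))
move_l([.4895,-.0417,.12],feed=.15,rotation=[np.pi,0,-.291])
print(move_l([.4895,-.0417,.078],feed=.08,max_force=10))
gripper_to(.045,50); o=observe(); print(o["time_s"],o["opening"],o["grasp_force"],o["eef_pos"])
move_l([.4895,-.0417,.11],feed=.08); 
move_l([.4895,-.0417,.25],feed=.2)
move_l([.53,.156,.25],feed=.15,rotation=[np.pi,0,np.radians(5.2)]); hold(.3)
o=observe(); print(o["time_s"],o["opening"],o["grasp_force"],o["eef_pos"],o["tcp_rot"],o["ft_force"].round(2))
im,d,K,T=grab("wrist"); np.savez("w2.npz",im=im,d=d,K=K,T=T); save("d",im)
E
```

```text
base [ 0.61 -0.44  0.26]
False
4.5833 0.049299786248965395 52.75402843952179 [ 0.49013558 -0.0419653   0.07874936]
7.775 0.04913762058561436 52.19742715358734 [0.53004554 0.15559215 0.25009456] [ 3.14157843e+00 -1.32804177e-04  9.00138611e-02] [ 0.42 -1.27 -3.25]
```

View pics/d.png

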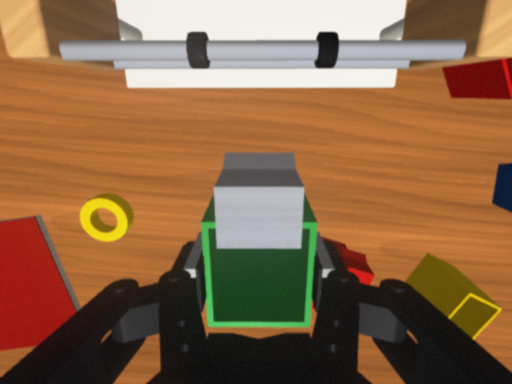

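The caddy is held square. Its hook top is at (258,217), the upper bar at row 50, and the collars at (198,50) and (327,50). Next I'll measure hook and bar in this same view.

```bash
python3 - <<'E'
from h import *
f=np.load("w2.npz"); im,d,K,T=[f[k] for k in("im","d","K","T")]; P=pts(d,K,T); hsv=cv2.cvtColor(im,cv2.COLOR_RGB2HSV); S,V=hsv[...,1],hsv[...,2]
y=np.radians(5.15); R=np.array([[np.cos(y),np.sin(y)],[-np.sin(y),np.cos(y)]]) # world->stand-aligned
tcp=np.array([.53005,.15559])
def L(q): return np.c_[(q[:,:2]-tcp)@R.T,q[:,2]]
v,u=np.indices(d.shape)
m=(S<60)&(v>140)&(v<260)&(u>190)&(u<330)&(P[...,2]>.27)&(P[...,2]<.3)&(d>0)
q=L(P[m]); print("hook",len(q),"x",np.percentile(q[:,0],[1,50,99]).round(4),"y",np.percentile(q[:,1],[1,50,99]).round(4),"z",np.percentile(q[:,2],[5,50,95]).round(4))
r=cv2.minAreaRect(q[:,:2].astype(np.float32)); print(r)
cam=L(T[None,:3,3])[0]
m=(S<60)&(v<75)&(u>70)&(u<460)&(P[...,2]>.155)&(P[...,2]<.19)&(d>0)&(V>70)
q=L(P[m]); l=cv2.fitLine(q[:,:2].astype(np.float32),cv2.DIST_HUBER,0,.01,.01).ravel(); c=q.mean(0)
w=(cam-c)*[1,0,1]; w/=np.linalg.norm(w); print("bar",len(q),"extra yaw",np.degrees(np.arctan(-l[0]/l[1])).round(2),"axis",(c-w*.006*np.pi/4).round(4),"z pct",np.percentile(q[:,2],[50,99]).round(4), "x pct",np.percentile(q[:,0],[1,99]).round(4))
# circle fit on cross-section
from scipy.optimize import least_squares
s=least_squares(lambda p:np.hypot(q[:,0]-p[0]+np.tan(p[2])*q[:,1],q[:,2]-p[1])-.006,[c[0],c[2]-.004,0],loss="soft_l1",f_scale=.001); print("circle",s.x.round(4))
m=(V<60)&(v>25)&(v<75)&(u>180)&(u<345)&(P[...,2]>.15)&(P[...,2]<.2)
k,lab,st,ce=cv2.connectedComponentsWithStats(m.astype(np.uint8))
for i in range(1,k):
    if st[i,4]>50: a=L(P[lab==i]); print("collar",st[i,4],ce[i].round(1),"y",np.percentile(a[:,1],[2,50,98]).round(4),"x",np.median(a[:,0]).round(4),"ztop",np.percentile(a[:,2],98).round(4))
E
```

```text
hook 6197 x [0.028  0.0417 0.051 ] y [-0.0142  0.0006  0.0151] z [0.2751 0.282  0.283 ]
((0.03920953348278999, 0.0003910185769200325), (0.024061713367700577, 0.030287664383649826), 0.25676146149635315)
bar 7230 extra yaw 0.06 axis [ 0.1065 -0.0043  0.1686] z pct [0.1735 0.1761] x pct [0.1006 0.1152]
circle [0.1065 0.1685 0.0013]
collar 215 [198.   39.7] y [0.0333 0.037  0.0428] x 0.1111 ztop 0.1801
collar 635 [327.   49.3] y [-0.0475 -0.0419 -0.0368] x 0.1054 ztop 0.1802
collar 70 [201.2  63.3] y [0.0331 0.0362 0.0425] x 0.0974 ztop 0.1774
```

Measurements match the given sizes: hook at 39.4 mm, collars 70 mm apart, axis at z≈0.169. I'll move over the bar and lower gently with a force guard.

```bash
cat >> h.py <<'E'
Y=np.radians(5.2); tcp0=np.array([.53005,.15559])
def W(x,y,z): return [*(tcp0+[np.cos(Y)*x-np.sin(Y)*y,np.sin(Y)*x+np.cos(Y)*y]),z]
def st(t=""):
    o=observe(); e=o["eef_pos"]-[*tcp0,0]; c,s=np.cos(Y),np.sin(Y)
    print(t,round(o["time_s"],2),"loc",np.round([c*e[0]+s*e[1],-s*e[0]+c*e[1],e[2]],4),"F",o["ft_force"].round(2),"op",round(o["opening"],4)); return o
E
python3 - <<'E'
from h import *
X,Yy=.0672,-.0022
move_l(W(0,Yy,.225),feed=.1,rotation=[np.pi,0,Y]); move_l(W(X,Yy,.215),feed=.1); hold(.3); st("over")
print(move_l(W(X,Yy,.182),feed=.06,max_force=4)); st("a")
h=move_l(W(X,Yy,.152),feed=.03,max_force=3); st(f"b{h}")
if not h:
    h=move_l(W(X,Yy,.140),feed=.01,max_force=4); st(f"c{h}"); hold(.3); st()
im,d,K,T=grab("wrist"); s,_,_,_=grab("side"); save("e",np.hstack([cv2.resize(im[:220],(512,220)),cv2.resize(s[120:280,130:300],(234,220))]))
E
```

```text
over 9.36 loc [ 0.067  -0.0022  0.2153] F [ 0.62  0.3  -1.51] op 0.0489
False
a 10.06 loc [ 0.0673 -0.0022  0.1819] F [ 0.41  0.44 -3.01] op 0.0493
bFalse 11.21 loc [ 0.0674 -0.0022  0.1523] F [ 0.84  0.08 -2.4 ] op 0.0495
cTrue 12.04 loc [ 0.0672 -0.0022  0.1434] F [1.04 0.41 2.66] op 0.0492
 12.34 loc [ 0.0672 -0.0022  0.1431] F [ 2.8  -0.83  5.09] op 0.0493
```

View pics/e.png

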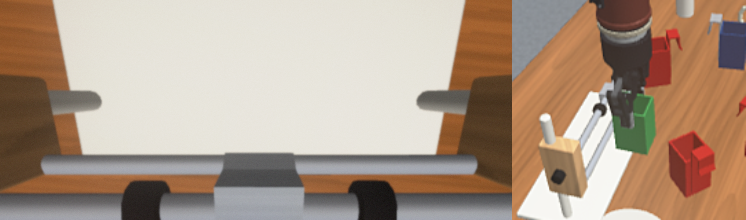

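The hook sits over the bar, centred between the collars at (147,200) and (372,200), and contact came at the expected height. Now the tug.

```bash
cat >> h.py <<'E'
def avg(n=10,dt=.02):
    a=[]
    for _ in range(n): hold(dt); a.append(observe()["ft_force"])
    return np.mean(a,0)
E
python3 - <<'E'
from h import *
X,Yy=.0672,-.0022; z=.1431
F=avg(); print(z,F.round(2))
while F[2]<8.5 and z>.139:
    z-=float(np.clip((9-F[2])/3000,.0002,.0008)); move_l(W(X,Yy,z),feed=.005); hold(.1); F=avg(8); print(round(z,4),F.round(2))
a=[]
for _ in range(7): a.append(avg(10).round(2)[2])
st(str(a))
E
```

```text
0.1431 [3.73 1.17 5.  ]
0.1423 [1.39 0.06 6.33]
0.1415 [0.97 0.01 7.06]
0.1409 [0.26 0.04 8.5 ]
[np.float64(8.43), np.float64(8.6), np.float64(8.5), np.float64(8.77), np.float64(8.52), np.float64(8.45), np.float64(8.56)] 15.42 loc [ 0.0673 -0.0022  0.1416] F [0.84 0.72 8.48] op 0.0492
```

The tug held at 8.4–8.8 N for 1.4 s. Next I'll unload to zero net force, bring the back close to the bars, and release.

```bash
python3 - <<'E'
from h import *
X,Yy=.0672,-.0022; z=.1409
for _ in range(6):
    F=avg(8)
    if abs(F[2])<.7: break
    z+=float(np.clip(F[2]/3000,-.001,.0015)); move_l(W(X,Yy,z),feed=.01); hold(.1)
print(round(z,4),F.round(2))
h=move_l(W(X+.002,Yy,z),feed=.005,max_force=2.5); st(f"fwd{h}"); print(avg(8).round(2))
gripper_to(.062); hold(.3); gripper_to(.08); st("open"); hold(.4)
move_l(W(X,Yy,.26),feed=.1); move_l(W(X-.09,Yy,.27),feed=.15); hold(1); st("away")
im,d,K,T=grab("wrist"); s,ds,Ks,Ts=grab("side"); t,_,_,_=grab("top")
save("f",np.hstack([cv2.resize(im,(400,300)),cv2.resize(s[120:270,130:330],(400,300))]))
hsv=cv2.cvtColor(s,cv2.COLOR_RGB2HSV); P=pts(ds,Ks,Ts); H,S=hsv[...,0],hsv[...,1]
q=P[(H>45)&(H<85)&(S>100)&(abs(P[...,1]-.16)<.06)&(abs(P[...,0]-.6)<.06)]; print(np.percentile(q,[1,50,99],axis=0).round(4))
for n,b in(("side",s),("top",t)):
    a=np.load(n+".npz")["im"]; df=cv2.absdiff(a,b).max(-1)>60; k,l,sx,ce=cv2.connectedComponentsWithStats(df.astype(np.uint8)); print(n,[(int(sx[i,4]),ce[i].round().tolist()) for i in range(1,k) if sx[i,4]>40])
E
```

```text
0.145 [0.78 0.2  0.66]
fwdFalse 17.67 loc [ 0.069  -0.0022  0.1447] F [-1.69 -0.18  0.01] op 0.0492
[-1.45 -0.79  0.26]
open 18.71 loc [ 0.0692 -0.0022  0.145 ] F [-0.6  -0.19  0.64] op 0.08
away 22.16 loc [-0.0228 -0.0022  0.27  ] F [-0.82  0.21 -0.1 ] op 0.0799
[[0.5682 0.1364 0.0685]
 [0.5734 0.1627 0.1364]
 [0.6265 0.1887 0.1577]]
side [(16152, [391.0, 70.0]), (49, [236.0, 71.0]), (2120, [253.0, 126.0]), (975, [285.0, 183.0]), (57, [196.0, 185.0]), (1242, [217.0, 208.0])]
top [(11459, [136.0, 260.0]), (198, [63.0, 177.0]), (70, [71.0, 188.0]), (370, [66.0, 292.0]), (565, [266.0, 226.0]), (62, [156.0, 222.0]), (1315, [238.0, 371.0]), (199, [261.0, 382.0])]
```

View pics/f.png

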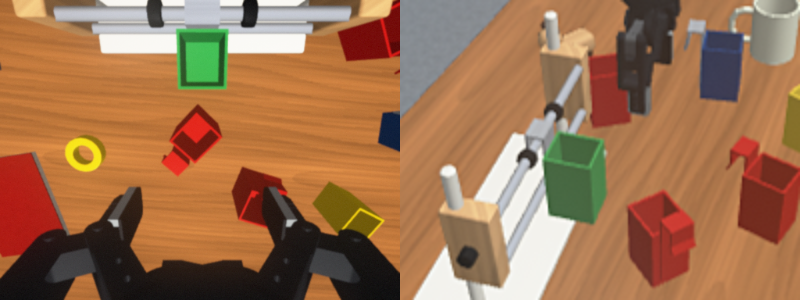

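The caddy hangs on the upper bar between the collars at (527,140) in the right half. It is upright with its base at z≈0.068, and the gripper is clear. The image differences are only the arm, its shadow and the green caddy.

```bash
python3 -c "
from h import *
hold(.5); print(job_done())"
```

```text
the job is handed in; nothing more can be done
None
```

The green caddy hangs by its hook on the upper bar between the two collars, upright with the gripper clear; before release I tugged it down at about 8.5 N for 1.4 s (about 11 N on the rail), and the job was handed in at about 23 s.

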